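# Load the dowel magazine, thick blank first

## Task

Load the two round wooden blanks from the rack into the sloping gravity-feed magazine so that they come out in the right order: first the thick one, then the thin one. Lay each across the two rails at the open upper end and let it roll down, so that the thick blank lies against the stop at the low end and the thin one lies right behind it. Leave the square blank where it is on the rack.

Things in the scene. Friction and masses are not known exactly. Their poses are not given: they have to be found in the camera images.
- thick_blank: Thick round blank: plain pale wooden cylinder, 40 mm diameter, 110 mm long, 95 g, lying level on the rack. Origin at its centre, x along the cylinder's axis (it may have rolled about it). Against the magazine's stop its centre is at y = 80, z = 54 mm in the magazine's frame. The magazine's side walls and its stop stand 52 mm above its rails; a blank put on the rails rolls down by itself.
- thin_blank: Thin round blank: plain pale wooden cylinder, 25 mm diameter, 110 mm long, 40 g, lying level on the rack. Origin at its centre, x along the cylinder's axis. Behind the thick blank its centre is at y = 48, z = 55 mm in the magazine's frame. The magazine's lips keep blanks from being put in anywhere but in its open upper half (y from -99 to about 0 mm).
- square_blank: Bystander: square wooden blank, 32 x 32 x 110 mm (x lengthwise), origin at its centre, on the same fixed rack. There the three blanks lie parallel in any order, 80 mm apart, across two wooden bars whose tops are 40 mm above the table, with 8 mm ridges beside each blank; between the bars are 60 mm of free space for fingers under each blank's middle, down to a board 12 mm high.
- magazine: Fixed steel chute on a 170 x 240 mm board. Origin under the board's centre, on the table; z up, +y downhill (14 degrees). Blanks lie along x on two rails, 60 mm open between them, walls 130 mm apart. Rails are 30 mm high at the stop (y = 95), 78 mm at the open upper end (y = -99). Mid loading bay: x = 0, y = -50, rails 66 mm high. Lips 48 mm over the rails, 90 mm apart, span y = 10 to 95.
There are look-alikes about, which are no part of the job. What is shaped like the thick_blank but black or green is not meant.

How it is judged (in metres and radians):
On the way:
1. the thick blank lies released and at rest against the stop at the low end of the magazine (y of thick_blank in the frame of magazine between 0.07 and 0.092 m and x of thick_blank in the frame of magazine between -0.025 and 0.025 m and z of thick_blank in the frame of magazine between 0.04 and 0.068 m and angle between the x axis of thick_blank and the x axis of magazine, either way round below 0.2 rad and linear speed of thick_blank below 0.03 m/s and contact force between thick_blank and the fingers below 0.1 N), for 0.2 s.
At the end, for the whole second after the job is handed in: Both round blanks released, at rest, across the rails (within 0.2 rad of magazine x, |x| < 25 mm, centres 40-68 mm high): thick centre at magazine y = 70-92 mm (at the stop), thin at y = 36-60 mm (right behind); square blank moved less than 30 mm (all of step 1 and y of thin_blank in the frame of magazine between 0.036 and 0.06 m and x of thin_blank in the frame of magazine between -0.025 and 0.025 m and z of thin_blank in the frame of magazine between 0.04 and 0.068 m and angle between the x axis of thin_blank and the x axis of magazine, either way round below 0.2 rad and linear speed of thin_blank below 0.03 m/s and contact force between thin_blank and the fingers below 0.1 N and distance of square_blank from where it was at the start of the episode below 0.03 m); the robot touches nothing.
It fails at once if the square blank is moved more than 30 mm (distance of square_blank from where it was at the start of the episode above 0.03 m).
It also fails if it takes over 72 s, if anything falls off the work surface, if the arm or the gripper's body presses on something with over 40 N, if the wrist force passes 120 N, or if a joint passes its speed limit or range.

## Robot

A 7-joint arm with a two-finger parallel gripper is mounted at the origin on the work surface. World frame = base frame: x ahead of the robot, y to its left, z up, the work surface at z = 0. Lengths are in m, angles in degrees, forces in N, time in s.
With the tool pointing down it reaches from about 0.425 to 0.925 m from the base axis. Payload 6.8 kg.
Tool frame: the origin (TCP) lies midway between the tips of the shut fingers; the grasp point (between the pads) lies 19 mm behind it; z points along the fingers, y is the direction in which the jaws open and shut (so a half turn about z gives the same grasp; the last joint's range is limited). The gripper opens to 88 mm and grips with 3 to 60 N. Pads are 20 mm wide; open, the fingers measure 115 mm over their backs; the gripper's body (75 mm by 178 mm) begins 61 mm behind the grasp point.
Start: joints at [-73.516, 27.33, 1.283, 89.118, -0.659, 63.558, -4.761], TCP at [0.26, 0.623, 0.223] pointing down, gripper open.
Joint ranges: [-169.35, 169.35], [-19.33, 120.38], [-80.79, 83.38], [13.8, 139.57], [-78.32, 258.32], [9.67, 109.79], [-169.56, 169.56]. Speed limits (degrees/s): [136.94, 136.94, 180, 180, 180, 180, 180].

## Interface

Orientations are given as [roll, pitch, yaw] about the fixed x, y, z axes, in that order (R = Rz(yaw) Ry(pitch) Rx(roll)).
In Python, from bench import status, eyes, close_job gives the robot as it stands. The module is installed in compiled form; this text tells all that it offers.
- The arm moves only by the tool play_rows, never from a script. Its argument "moves" is a list of rows, each an object with "jaw": the gripper command: -1 is fully open, 1 is shut, values between are in proportion; "dp": the shift along the tool's x, y, z in cm, a list of three; "turn": the turn, a rotation vector about the tool's x, y, z in rad, a list of three. A call has 1 to 12 rows; each row is the pose to reach, as a shift and turn from the pose commanded when the call began, along the tool's axes at that moment; what a row does not reach only later rows make up. A row lasts 1/8 s, in which the tool goes at most 62.5 mm and 10.7 degrees, less where a joint would pass 70% of its speed; a pose out of reach is approached as far as the arm can. A call with a gripper value outside its range is refused whole. The fingers move at their own pace and stop on an object; the grip force is fixed at half the most. Time passes only in rows, so rows that repeat a pose let the fingers close. It gives the time, the measured TCP pose, the force and the opening at its end, in the units of the state.
- status.sense(): the state, without advancing time (a new reading comes with each control period).
- eyes.camera(name): name is "side" or "top" or "wrist"; returns (picture, depth): 400x640x3 uint8, blue, green, red; 400x640 float32, m along the optical axis (not along the pixel's ray), 0 where there is no reading.
- eyes.camera_params(name): a dict with "fx", "fy", "cx", "cy" (pixels), "k1" (the pictures are not rectified: a ray, as slopes to the right and down, at radius r is drawn at 1 + k1 r^2 times it, then the intrinsics apply), "extrinsics" (4x4, takes a point from world to camera coordinates). Camera axes: x right, y down, z forward; pixel columns grow to the right and rows downward; lengths in m; the calibration is good to about 2 mm. A picture is of the moment at which its call begins: read the wrist's pose just before it. camera_params takes no time and is no camera call; for the wrist camera it gives the pose at the moment of the call.
- close_job(): hands the job in, once; it reports no verdict.
The state is a dict: "time": time; "joints": joint angles; "qvel": joint speeds; "tau": joint torques, N m; "position": TCP position; "tcp_rot": TCP orientation; "wrist_force": force on the tool from outside, world axes, zero at the start; "moment": the same for the moment, N m; "grip_width": finger opening in m.
Only numpy, scipy, OpenCV 4.12 (cv2) and the standard library are available. Lean on these libraries where they do the work, as an engineer would, in place of code of your own. Each camera call takes 0.05 s, during which the arm holds its last target.

## Working session

There is one attempt and no reset: what is moved stays moved. The work goes in short steps, Python scripts to look and compute and a tool call to move; the robot and the scene stay as the last step left them, time stands still between calls to the robot, and variables do not carry over. Pictures are saved under pics/ and viewed, and the job is handed in when it is done.

Besides the shell and the picture viewer there is one more tool, called after ">>>" by a JSON object that holds its "method" and its "body", one argument or row to a line. play_rows: Moves the arm, as the interface text tells. Its arguments: {"type":"object","properties":{"moves":{"type":"array","items":{"type":"object","properties":{"jaw":{"type":"number"},"dp":{"type":"array","items":{"type":"number"}},"turn":{"type":"array","items":{"type":"number"}}}}}},"required":["moves"]}

```bash
mkdir -p pics
cat > h.py <<'E'
import numpy as np,cv2
from bench import status,eyes
def grab(n):
    p=eyes.camera_params(n);im,d=eyes.camera(n);return p,im,d
def world(p,d,u,v):
    u=np.atleast_1d(u).astype(int);v=np.atleast_1d(v).astype(int)
    K=np.array([[p['fx'],0,p['cx']],[0,p['fy'],p['cy']],[0,0,1]])
    q=cv2.undistortPoints(np.stack([u,v],1).astype(float)[:,None],K,np.array([p['k1'],0,0,0,0.]))[:,0]
    z=d[v,u];c=np.c_[q*z[:,None],z]
    E=np.array(p['extrinsics']);return (c-E[:3,3])@E[:3,:3]
E
python3 - <<'E'
from h import *
import pickle
print(status.sense())
for n in ('top','side'):
    r=grab(n);pickle.dump(r,open(n+'.pkl','wb'));cv2.imwrite(f'pics/{n}0.png',r[1]);print(r[0])
E
```

```text
{'time': 0.0, 'joints': array([-73.51758386,  27.37457361,   1.27908366,  89.17755363,
        -0.65830686,  63.558033  ,  -4.75954969]), 'qvel': array([ 0.01771097, -0.14500441,  0.05559033, -0.04310058, -0.0604484 ,
       -0.01151479, -0.0954173 ]), 'tau': array([ 1.16554097e-05, -5.82840693e+01,  1.53512556e+00, -2.72597677e+01,
       -5.42477577e-02,  1.68060092e-02,  1.40221996e-04]), 'position': array([0.26000308, 0.62226374, 0.22170132]), 'tcp_rot': array([-1.79897464e+02,  7.71690635e-03,  1.57327945e+02]), 'wrist_force': array([-0.48271369, -0.2748019 ,  0.81763882]), 'moment': array([ 0.03741792, -0.00136312, -0.01684449]), 'grip_width': 0.08788220854144406}
{'fx': 484.76610333057573, 'fy': 484.76610333057573, 'cx': 316.8296111856881, 'cy': 203.02937440971675, 'k1': 0.04571081634460605, 'extrinsics': array([[ 0.02582399, -0.99961379,  0.01026564,  0.07225854],
       [-0.98665489, -0.02713798, -0.16054801,  0.49034299],
       [ 0.16076459, -0.00598265, -0.98697465,  1.13255524],
       [ 0.        ,  0.        ,  0.        ,  1.        ]])}
{'fx': 514.0448976195461, 'fy': 514.0448976195461, 'cx': 320.1162036902567, 'cy': 209.26525404861928, 'k1': -0.11206935539472078, 'extrinsics': array([[ 0.94923045, -0.31377622,  0.02249516, -0.44431056],
       [-0.13250211, -0.46364904, -0.87605522,  0.18246849],
       [ 0.28531515,  0.82859764, -0.4816858 ,  1.29476105],
       [ 0.        ,  0.        ,  0.        ,  1.        ]])}
```

View pics/top0.png

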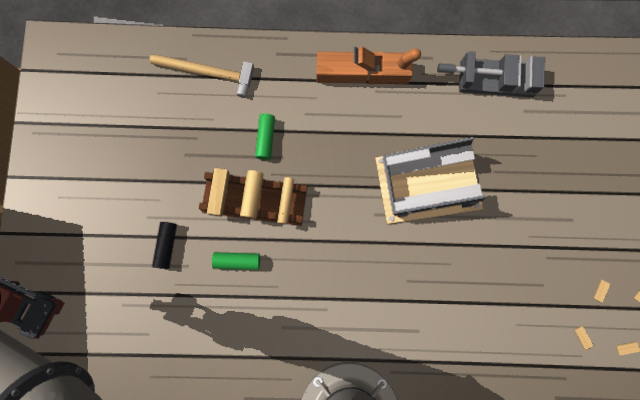

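View pics/side0.png

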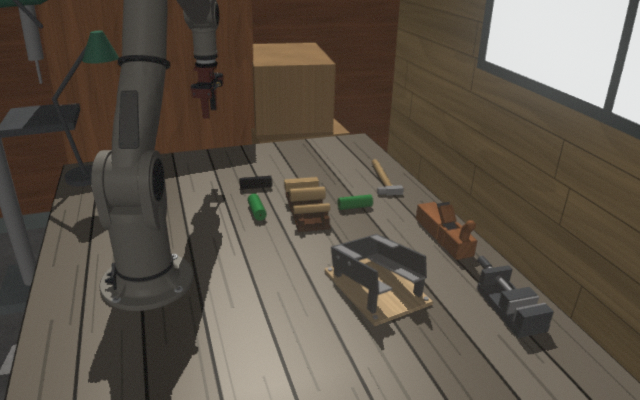

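Top view: the rack holds three pale pieces at (218,192), (252,194) and (287,200). Look-alikes are black (164,245) and green (265,135) and (236,261), which are excluded by colour. The square blank is probably at 218, thick at 252, thin at 287. Next I'll check a close crop and measure.

Run:
```python
from h import *
import pickle
p,im,d=pickle.load(open('top.pkl','rb'))
a=cv2.resize(im[155:240,190:320],None,fx=4,fy=4,interpolation=cv2.INTER_CUBIC)
b=cv2.resize(im[125:235,365:495],None,fx=4,fy=4,interpolation=cv2.INTER_CUBIC)
cv2.imwrite('pics/crop_r.png',a);cv2.imwrite('pics/crop_m.png',b)
v,u=np.mgrid[165:230,195:315];v=v.ravel();u=u.ravel()
W=world(p,d,u,v)
hsv=cv2.cvtColor(im,cv2.COLOR_BGR2HSV)
for name,(u0,u1) in dict(sq=(205,231),thick=(238,266),thin=(274,296)).items():
    m=(u>=u0)&(u<=u1)&(W[:,2]>.052)&(d[v,u]>0)
    q=W[m];z=q[:,2].max()
    c,(w,h),ang=cv2.minAreaRect(q[:,:2].astype(np.float32))
    e=np.linalg.eigh(np.cov(q[:,:2].T))[1][:,1]
    print(name,m.sum(),'c',c,(w,h),ang,'zmax',np.percentile(q[:,2],95),'dir',np.degrees(np.arctan2(e[1],e[0]))%180, q.mean(0))
v,u=np.mgrid[130:230:1,370:490:1];v=v.ravel();u=u.ravel();W=world(p,d,u,v)
z=W[:,2].reshape(100,120)
print((z[::6,::6]*1000).astype(int))
print((W[:,0].reshape(100,120)[::20,::20]*1000).astype(int));print((W[:,1].reshape(100,120)[::20,::20]*1000).astype(int))
```

```text
sq 725 c (0.5047130584716797, 0.3181125819683075) (0.042800936847925186, 0.11276664584875107) 86.9749526977539 zmax 0.0760484870052781 dir 174.04714278217514 [0.50382436 0.31952875 0.07116647]
thick 801 c (0.5011118650436401, 0.2410500943660736) (0.044464047998189926, 0.11332216113805771) 86.04915618896484 zmax 0.0823056004857289 dir 174.21926552512832 [0.49901317 0.23981323 0.0757742 ]
thin 474 c (0.48843738436698914, 0.1615174114704132) (0.04181402549147606, 0.10967176407575607) 86.7267074584961 zmax 0.06769120269104963 dir 173.7571370908964 [0.48824048 0.16080044 0.06282041]
[[  -2    2    0   -2    3   -1    1    1    4    5    1    0    7    1
     0    4    5   -2    1    5]
 [   0    0    3    2    4   -3    1    6    0    1    0    2    3    3
     2   -1   -1    0    3    1]
 [   2    1   -1    3    2    0    0    4    4    1    6    1    5  115
   116  113  106    2    0    0]
 [   0   -3    0    0    2    2    2    1   99  104  103   90   83   71
    67   72   76    3   -3    3]
 [   0    1    2   79   85   89   95   94   99  102   55   58   60   66
    66   72   73   79  
[... 872 characters left out ...]
  83   81   85   87   96   97   92   69   53   11
    15   14   11   14   14    2]
 [   2    1    4   11   74   57   35   13   12    9   11   12    9   10
    11   -2    5    1   -2    0]
 [   2    0   -1   14   16   11   12   10   -2    4    0    2    0    3
     1    0    2    5    1    2]
 [   0    1   -1    1    2    3    0   -2    1    2    2    4    0    1
     5    3    1    5    0    0]]
[[688 689 690 691 692 693]
 [633 634 611 616 621 619]
 [582 577 576 585 585 586]
 [530 516 531 533 525 523]
 [480 480 469 477 485 485]]
[[ -46  -97 -148 -199 -249 -300]
 [ -46  -96 -129 -179 -230 -274]
 [ -46  -92 -140 -196 -244 -294]
 [ -47  -84 -144 -195 -231 -273]
 [ -47  -96 -129 -186 -245 -293]]
```

View pics/crop_r.png

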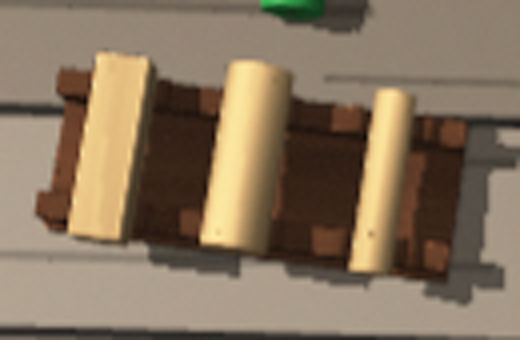

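View pics/crop_m.png

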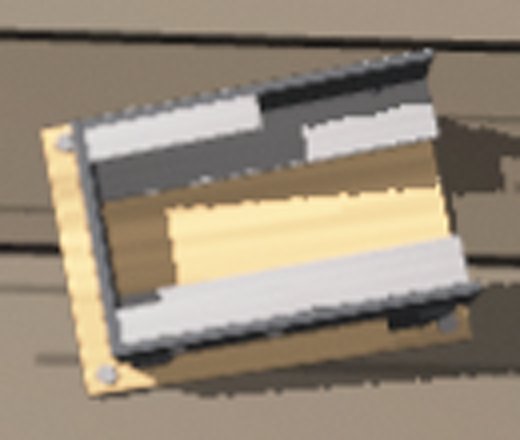

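The crop confirms it: square (flat top, left), thick (middle), thin (right). In the magazine crop the stop is at the left end and the open upper end at the right. Next is fitting the magazine pose.

```bash
cat > fitmag.py <<'E'
from h import *
from scipy.optimize import differential_evolution
def model(x,y):
    r=.030+(.095-y)*.048/.194
    z=np.full(x.shape,0.0015); alt=z.copy()
    z[(abs(x)<.085)&(abs(y)<.12)]=.012
    rail=(abs(x)>.030)&(abs(x)<.065)&(y<.095)&(y>-.099); z[rail]=r[rail]
    lip=(abs(x)>.045)&(abs(x)<.069)&(y>.010)&(y<.095); z[lip]=(r+.050)[lip]
    wall=(abs(x)>=.065)&(abs(x)<.069)&(y>-.099)&(y<.095); z[wall]=(r+.052)[wall]
    st=(abs(x)<.069)&(y>=.095)&(y<.099); z[st]=.082
    return z
def fit(W,g=(.57,-.16)):
    def cost(q):
        c,s=np.cos(q[2]),np.sin(q[2]);dx=W[:,0]-q[0];dy=W[:,1]-q[1]
        return np.minimum(abs(model(c*dx+s*dy,-s*dx+c*dy)-W[:,2]),.03).mean()
    return differential_evolution(cost,[(g[0]-.06,g[0]+.06),(g[1]-.06,g[1]+.06),(-.6,.6)],seed=1,popsize=25,maxiter=150,tol=1e-6)
if __name__=='__main__':
    import pickle
    p,im,d=pickle.load(open('top.pkl','rb'))
    v,u=np.mgrid[120:240,360:500];v=v.ravel();u=u.ravel();k=d[v,u]>0;W=world(p,d,u[k],v[k]);W=W[W[:,2]<.2]
    r=fit(W);print(r.x,np.degrees(r.x[2]),r.fun)
E
python3 fitmag.py
```

```text
[ 0.5521183  -0.1898152   0.17477284] 10.013746200242045 0.004440611824453352
```

>>> {"method": "play_rows", "body": {
  "moves": [
    {"dp":[-3,-2,0],"turn":[0,0,-0.03],"jaw":-0.36},
    {"dp":[-7,-5,0],"turn":[0,0,-0.06],"jaw":-0.36},
    {"dp":[-11,-8,0],"turn":[0,0,-0.1],"jaw":-0.36},
    {"dp":[-15,-11,0],"turn":[0,0,-0.14],"jaw":-0.36},
    {"dp":[-19,-14,0],"turn":[0,0,-0.18],"jaw":-0.36},
    {"dp":[-23,-17,0],"turn":[0,0,-0.22],"jaw":-0.36},
    {"dp":[-27,-20,0],"turn":[0,0,-0.26],"jaw":-0.36},
    {"dp":[-31,-22.5,0],"turn":[0,0,-0.293],"jaw":-0.36},
    {"dp":[-34,-24.5,0],"turn":[0,0,-0.293],"jaw":-0.36},
    {"dp":[-36.9,-26,0],"turn":[0,0,-0.293],"jaw":-0.36},
    {"dp":[-36.9,-26,0],"turn":[0,0,-0.293],"jaw":-0.36},
    {"dp":[-36.9,-26,0],"turn":[0,0,-0.293],"jaw":-0.36}
  ]
}}

```text
time: 1.6
position: [0.4998, 0.2413, 0.2224]
tcp_rot: [180.0, -0.0, 174.1]
wrist_force: [-1.2, -0.1, -0.2]
grip_width: 0.06
```

Run:
```python
from h import *
import pickle
s=status.sense();print(s['time'],s['position'],s['tcp_rot'],s['grip_width'],s['wrist_force'])
r=grab('wrist');pickle.dump(r,open('w1.pkl','wb'));cv2.imwrite('pics/w1.png',r[1])
p,im,d=r
v,u=np.mgrid[0:400,0:640];v=v.ravel();u=u.ravel();k=(d[v,u]>.05);u=u[k];v=v[k];W=world(p,d,u,v)
y0={'sq':.3185,'thick':.2405,'thin':.161}
for n,y in y0.items():
    m=(abs(W[:,1]+ (W[:,0]-.5)*.105 -y)<.03)&(abs(W[:,0]-.5)<.075)&(W[:,2]>.055)&(W[:,2]<.1)
    q=W[m]
    if len(q)<50: print(n,len(q));continue
    c,wh,a=cv2.minAreaRect(q[:,:2].astype(np.float32))
    e=np.linalg.eigh(np.cov(q[:,:2].T))[1][:,1]
    print(n,m.sum(),c,wh,a,np.percentile(q[:,2],[5,95]),np.degrees(np.arctan2(e[1],e[0]))%180,q.mean(0),(u[m].min(),u[m].max(),v[m].min(),v[m].max()))
p,im,d=pickle.load(open('top.pkl','rb'))
b=im.copy();E=np.array(p['extrinsics'])
K=np.array([[p['fx'],0,p['cx']],[0,p['fy'],p['cy']],[0,0,1]])
cx,cy,t=.5521,-.1898,.1748;R=np.array([[np.cos(t),-np.sin(t)],[np.sin(t),np.cos(t)]])
def pr(x,y,z):
    w=np.r_[R@[x,y]+[cx,cy],z];return cv2.projectPoints(w[None],cv2.Rodrigues(E[:3,:3])[0],E[:3,3],K,np.array([p['k1'],0,0,0,0.]))[0].ravel()
def zr(y): return .03+(.095-y)*.048/.194
big=cv2.resize(b[125:235,365:495],None,fx=5,fy=5,interpolation=cv2.INTER_CUBIC)
L=[[(x,y,.012) for x,y in((-.085,-.12),(.085,-.12),(.085,.12),(-.085,.12))]]
L+=[[(x,-.099,zr(-.099)),(x,.095,zr(.095)),(x,.095,.082),(x,-.099,zr(-.099)+.052)] for x in(-.065,.065)]
for l in L:
    q=np.array([(pr(*a)-[364.6,124.6])*5 for a in l]).astype(np.int32);cv2.polylines(big,[q],True,(0,0,255),1)
cv2.imwrite('pics/ov.png',big)
```

```text
1.6 [0.4997968  0.24134241 0.22235867] [ 1.79994903e+02 -4.97512429e-02  1.74146069e+02] 0.059954978469758134 [-1.20398583 -0.05208871 -0.21516609]
sq 3974 (0.5050321817398071, 0.3223995268344879) (0.03244916722178459, 0.11041423678398132) 83.83072662353516 [0.06260255 0.07306014] 173.5692699648912 [0.50147397 0.32087837 0.07097395] (np.int64(384), np.int64(427), np.int64(120), np.int64(232))
thick 4564 (0.5013155341148376, 0.24230067431926727) (0.04000617563724518, 0.1101815402507782) 83.7745590209961 [0.06656812 0.08012586] 173.69157323972732 [0.49771103 0.24259563 0.07553814] (np.int64(303), np.int64(344), np.int64(125), np.int64(240))
thin 2539 (0.48990756273269653, 0.16177019476890564) (0.0242321714758873, 0.11102287471294403) 83.6259536743164 [0.0571044  0.06514928] 173.6479273695777 [0.48775743 0.16356316 0.0622289 ] (np.int64(227), np.int64(256), np.int64(121), np.int64(231))
```

View pics/ov.png

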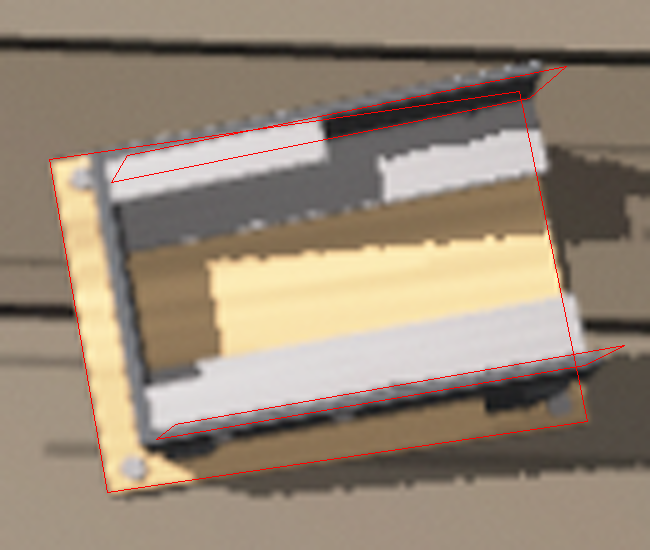

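View pics/w1.png

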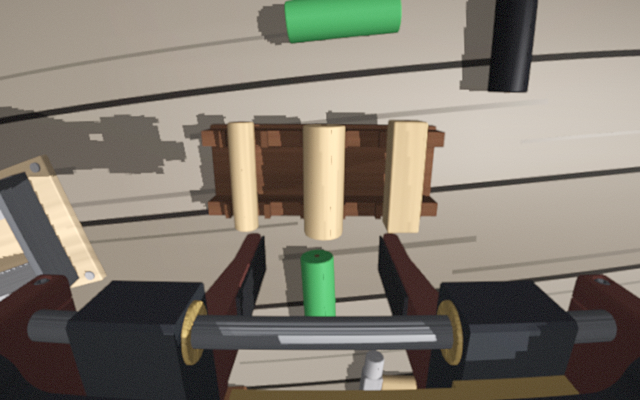

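```bash
python3 - <<'E'
s=open('fitmag.py').read()
a=s.index("    lip=");b=s.index("    return z")
s=s[:a]+"""    T=.048/.194;ys=y-.0122;h=.030+(.095-ys)*T
    lip=(abs(x)>.045)&(abs(x)<.069)&(ys>.010)&(ys<.095); z[lip]=(h+.0478)[lip]
    wall=(abs(x)>=.065)&(abs(x)<.069)&(ys>-.099)&(ys<.095); z[wall]=(h+.0505)[wall]
    st=(abs(x)<.069)&(ys>=.095)&(ys<.099); z[st]=.0805
"""+s[b:]
open('fitmag.py','w').write(s)
E
python3 fitmag.py
```

```text
[ 0.55216859 -0.19010004  0.17477287] 10.01374808049449 0.00443690578503514
```

>>> {"method": "play_rows", "body": {
  "moves": [
    {"dp":[-0.14,0.11,4],"turn":[0,0,0.007],"jaw":-0.36},
    {"dp":[-0.14,0.11,9],"turn":[0,0,0.007],"jaw":-0.36},
    {"dp":[-0.14,0.11,13],"turn":[0,0,0.007],"jaw":-0.36},
    {"dp":[-0.14,0.11,16],"turn":[0,0,0.007],"jaw":-0.36},
    {"dp":[-0.14,0.11,17.5],"turn":[0,0,0.007],"jaw":-0.36},
    {"dp":[-0.14,0.11,18.1],"turn":[0,0,0.007],"jaw":-0.36},
    {"dp":[-0.14,0.11,18.1],"turn":[0,0,0.007],"jaw":-0.36}
  ]
}}

```text
time: 2.52
position: [0.5022, 0.2421, 0.0422]
tcp_rot: [180.0, 0.0, 173.7]
wrist_force: [-0.4, 0.0, 1.4]
grip_width: 0.0597
```

>>> {"method": "play_rows", "body": {
  "moves": [
    {"dp":[0,0,0],"turn":[0,0,0],"jaw":0.5},
    {"dp":[0,0,0],"turn":[0,0,0],"jaw":0.5},
    {"dp":[0,0,0],"turn":[0,0,0],"jaw":0.5},
    {"dp":[0,0,0],"turn":[0,0,0],"jaw":0.5},
    {"dp":[0,0,0],"turn":[0,0,0],"jaw":0.5}
  ]
}}

```text
time: 3.15
position: [0.5025, 0.2419, 0.0423]
tcp_rot: [180.0, 0.0, 173.7]
wrist_force: [-0.3, -0.0, 6.1]
grip_width: 0.0396
```

>>> {"method": "play_rows", "body": {
  "moves": [
    {"dp":[0,0,-1.5],"turn":[0,0,0],"jaw":0.5},
    {"dp":[0,0,-5],"turn":[0,0,0],"jaw":0.5},
    {"dp":[0,0,-9],"turn":[0,0,0],"jaw":0.5},
    {"dp":[0,0,-13],"turn":[0,0,0],"jaw":0.5},
    {"dp":[0,0,-16.5],"turn":[0,0,0],"jaw":0.5},
    {"dp":[0,0,-18],"turn":[0,0,0],"jaw":0.5},
    {"dp":[0,0,-18],"turn":[0,0,0],"jaw":0.5}
  ]
}}

```text
time: 4.03
position: [0.5022, 0.2417, 0.2222]
tcp_rot: [179.9, 0.1, 173.7]
wrist_force: [-0.2, 0.2, -1.6]
grip_width: 0.0393
```

>>> {"method": "play_rows", "body": {
  "moves": [
    {"dp":[-0.5,-2,0],"turn":[0,0,-0.02],"jaw":0.5},
    {"dp":[-1.5,-6,0],"turn":[0,0,-0.05],"jaw":0.5},
    {"dp":[-2.5,-11,0],"turn":[0,0,-0.08],"jaw":0.5},
    {"dp":[-3.8,-16,0],"turn":[0,0,-0.11],"jaw":0.5},
    {"dp":[-5,-21,0],"turn":[0,0,-0.14],"jaw":0.5},
    {"dp":[-6.2,-26,0],"turn":[0,0,-0.17],"jaw":0.5},
    {"dp":[-7.4,-31,0],"turn":[0,0,-0.2],"jaw":0.5},
    {"dp":[-8.6,-36,0],"turn":[0,0,-0.23],"jaw":0.5},
    {"dp":[-9.8,-41,0],"turn":[0,0,-0.26],"jaw":0.5},
    {"dp":[-10.7,-45,0],"turn":[0,0,-0.2845],"jaw":0.5},
    {"dp":[-11.1,-47.2,0],"turn":[0,0,-0.2845],"jaw":0.5},
    {"dp":[-11.1,-47.2,0],"turn":[0,0,-0.2845],"jaw":0.5}
  ]
}}

```text
time: 5.52
position: [0.5591, -0.2415, 0.2196]
tcp_rot: [180.0, -0.2, -170.2]
wrist_force: [0.5, -0.2, -1.9]
grip_width: 0.0393
```

Run:
```python
from h import *
from fitmag import fit
import pickle
s=status.sense();print(s['time'],s['position'],s['tcp_rot'],s['grip_width'],s['wrist_force'])
r=grab('wrist');pickle.dump(r,open('w2.pkl','wb'));cv2.imwrite('pics/w2.png',r[1])
p,im,d=r
v,u=np.mgrid[0:400:2,0:640:2];v=v.ravel();u=u.ravel();k=(d[v,u]>.05);u=u[k];v=v[k];W=world(p,d,u,v)
m=(W[:,2]<.14)&(abs(W[:,0]-.56)<.15)&(abs(W[:,1]+.19)<.15);print(m.sum())
f=fit(W[m],(.552,-.19));print(f.x,f.fun)
```

```text
5.525 [ 0.55905278 -0.24145228  0.21962485] [ 179.97725365   -0.19878962 -170.20125161] 0.039336007129138796 [ 0.49932719 -0.19020283 -1.88400708]
12403
[ 0.55104186 -0.19262312  0.16692227] 0.005346198580058954
```

View pics/w2.png

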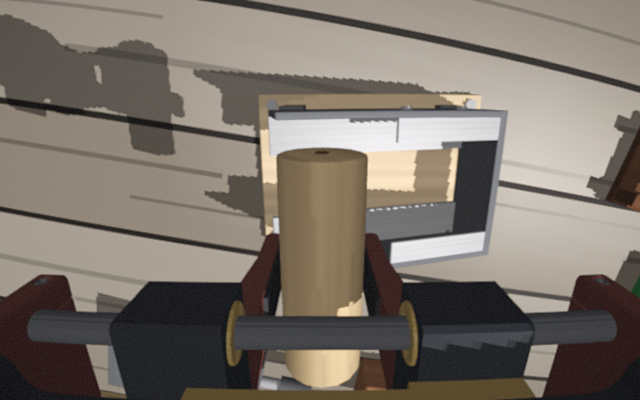

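Wrist view: the blank is held level over the upper bay and parallel to the stop. The wrist fit is within 3 mm and 0.5° of the top fit.

>>> {"method": "play_rows", "body": {
  "moves": [
    {"dp":[-0.22,0.03,3],"turn":[0,0,0],"jaw":0.5},
    {"dp":[-0.22,0.03,7],"turn":[0,0,0],"jaw":0.5},
    {"dp":[-0.22,0.03,11],"turn":[0,0,0],"jaw":0.5},
    {"dp":[-0.22,0.03,13.5],"turn":[0,0,0],"jaw":0.5},
    {"dp":[-0.22,0.03,14.5],"turn":[0,0,0],"jaw":0.5},
    {"dp":[-0.22,0.03,14.8],"turn":[0,0,0],"jaw":0.5},
    {"dp":[-0.22,0.03,14.9],"turn":[0,0,0],"jaw":0.5},
    {"dp":[-0.22,0.03,14.9],"turn":[0,0,0],"jaw":0.5}
  ]
}}

```text
time: 6.58
position: [0.5633, -0.2391, 0.0736]
tcp_rot: [-180.0, 0.1, -170.0]
wrist_force: [-0.1, -0.2, -0.9]
grip_width: 0.0392
```

>>> {"method": "play_rows", "body": {
  "moves": [
    {"dp":[0.22,-0.1,0.3],"turn":[0,0,0],"jaw":0.5},
    {"dp":[0.22,-0.1,0.3],"turn":[0,0,0],"jaw":0.5},
    {"dp":[0.22,-0.1,0.3],"turn":[0,0,0],"jaw":0.5}
  ]
}}

```text
time: 6.95
position: [0.5607, -0.2405, 0.0697]
tcp_rot: [-180.0, 0.0, -170.0]
wrist_force: [0.4, 0.3, -1.7]
grip_width: 0.0392
```

>>> {"method": "play_rows", "body": {
  "moves": [
    {"dp":[0,0,0],"turn":[0,0,0],"jaw":0.0},
    {"dp":[0,0,0],"turn":[0,0,0],"jaw":-0.15},
    {"dp":[0,0,0],"turn":[0,0,0],"jaw":-0.3},
    {"dp":[0,0,0],"turn":[0,0,0],"jaw":-0.3},
    {"dp":[0,0,-0.5],"turn":[0,0,0],"jaw":-0.3},
    {"dp":[0,0,-2],"turn":[0,0,0],"jaw":-0.3},
    {"dp":[0,0,-4],"turn":[0,0,0],"jaw":-0.3},
    {"dp":[0,0,-7],"turn":[0,0,0],"jaw":-0.3},
    {"dp":[0,0,-11],"turn":[0,0,0],"jaw":-0.3},
    {"dp":[0,0,-15],"turn":[0,0,0],"jaw":-0.3},
    {"dp":[0,0,-15],"turn":[0,0,0],"jaw":-0.3}
  ]
}}

```text
time: 8.32
position: [0.5627, -0.2416, 0.2243]
tcp_rot: [-179.8, 0.4, -170.0]
wrist_force: [0.0, 0.5, -0.0]
grip_width: 0.0571
```

Run:
```python
from h import *
for n in('top','wrist'):
    r=grab(n);cv2.imwrite(f'pics/{n}3.png',r[1] if n=='wrist' else cv2.resize(r[1][100:260,180:520],None,fx=2.2,fy=2.2))
s=status.sense();print(s['time'],s['position'],s['tcp_rot'],s['grip_width'])
```

```text
8.425 [ 0.56071843 -0.24040819  0.22038441] [-1.79981402e+02  6.76537022e-02 -1.69996137e+02] 0.056833836972415244
```

View pics/wrist3.png

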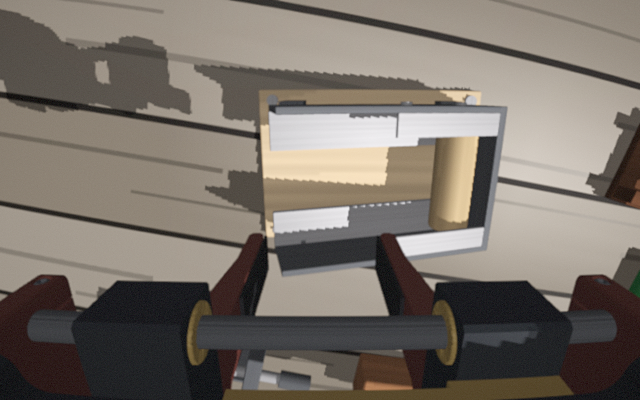

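View pics/top3.png

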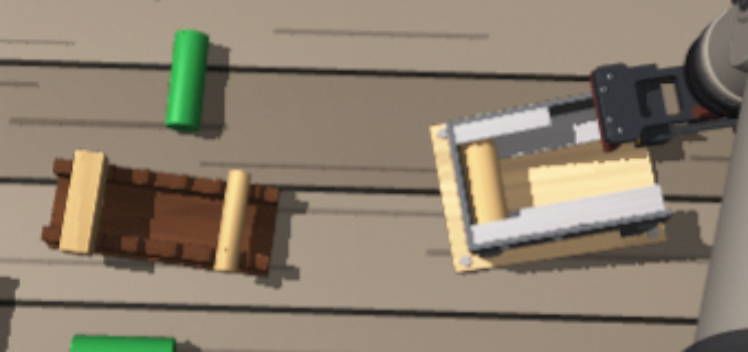

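Wrist view: the thick blank lies across the rails at the stop, around (452,185). Top view agrees. Next, the thin blank.

>>> {"method": "play_rows", "body": {
  "moves": [
    {"dp":[0,2,0],"turn":[0,0,0.02],"jaw":-0.05},
    {"dp":[0,6,0],"turn":[0,0,0.05],"jaw":-0.05},
    {"dp":[0,11,0],"turn":[0,0,0.08],"jaw":-0.05},
    {"dp":[0,16,0],"turn":[0,0,0.12],"jaw":-0.05},
    {"dp":[0,21,0],"turn":[0,0,0.16],"jaw":-0.05},
    {"dp":[0,26,0],"turn":[0,0,0.2],"jaw":-0.05},
    {"dp":[0,31,0],"turn":[0,0,0.23],"jaw":-0.05},
    {"dp":[0,35.5,0],"turn":[0,0,0.26],"jaw":-0.05},
    {"dp":[0,39,0],"turn":[0,0,0.2845],"jaw":-0.05},
    {"dp":[0,40.8,0],"turn":[0,0,0.2845],"jaw":-0.05},
    {"dp":[0,40.8,0],"turn":[0,0,0.2845],"jaw":-0.05},
    {"dp":[0,40.8,0],"turn":[0,0,0.2845],"jaw":-0.05}
  ]
}}

```text
time: 9.93
position: [0.49, 0.1595, 0.2194]
tcp_rot: [-179.9, -0.0, 173.6]
wrist_force: [-0.5, 0.2, 0.2]
grip_width: 0.046
```

Run:
```python
from h import *
s=status.sense();print(s['time'],s['position'],s['tcp_rot'],s['grip_width'])
r=grab('wrist');p,im,d=r;cv2.imwrite('pics/w4.png',im)
v,u=np.mgrid[0:400,0:640];v=v.ravel();u=u.ravel();k=(d[v,u]>.05);u=u[k];v=v[k];W=world(p,d,u,v)
for n,y in dict(sq=.3215,thin=.162).items():
    m=(abs(W[:,1]+ (W[:,0]-.5)*.105 -y)<.03)&(abs(W[:,0]-.5)<.075)&(W[:,2]>.055)&(W[:,2]<.1);q=W[m]
    print(n,cv2.minAreaRect(q[:,:2].astype(np.float32)))
r=grab('top');p,im,d=r
v,u=np.mgrid[120:240,360:500];v=v.ravel();u=u.ravel();k=d[v,u]>0;W=world(p,d,u[k],v[k])
t=np.radians(9.85);dx=W[:,0]-.5518;dy=W[:,1]+.191
x=np.cos(t)*dx+np.sin(t)*dy;y=-np.sin(t)*dx+np.cos(t)*dy
m=(abs(x)<.042)&(y<.098)&(y>.02)&(W[:,2]>.05)&(W[:,2]<.12)
for x0 in(-.03,-.015,0,.015,.03):
    k=m&(abs(x-x0)<.007);j=k&(W[:,2]>.068);print(x0,k.sum(),y[k].min(),y[k].max(),W[k,2].max(),y[j].mean())
```

```text
9.925 [0.49002249 0.15952415 0.21936804] [-1.79941061e+02 -1.81018605e-02  1.73598376e+02] 0.04598795611221241
sq ((0.5046387314796448, 0.3219473361968994), (0.033143192529678345, 0.10969024896621704), 83.92255401611328)
thin ((0.49021005630493164, 0.16177020967006683), (0.023808132857084274, 0.11018690466880798), 83.89665985107422)
-0.03 87 0.06278119123789186 0.09738507909857208 0.07864716996612892 0.0818482884625205
-0.015 83 0.0632993949738583 0.09777974183392925 0.0804110768026723 0.08193559238647183
0 85 0.0625161753499937 0.09782959502924393 0.07819819404053646 0.08245972415194722
0.015 85 0.06270535178217483 0.09769468310611346 0.07906754086031177 0.08145449418473204
0.03 92 0.022873535216718213 0.09764662650346102 0.07946355012182399 0.08201811762071809
```

View pics/w4.png

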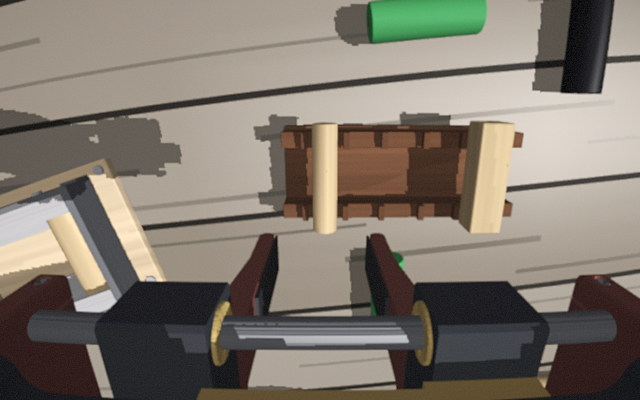

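>>> {"method": "play_rows", "body": {
  "moves": [
    {"dp":[0,0.2,4],"turn":[0,0,0],"jaw":-0.05},
    {"dp":[0,0.2,9],"turn":[0,0,0],"jaw":-0.05},
    {"dp":[0,0.2,13],"turn":[0,0,0],"jaw":-0.05},
    {"dp":[0,0.2,16],"turn":[0,0,0],"jaw":-0.05},
    {"dp":[0,0.2,18],"turn":[0,0,0],"jaw":-0.05},
    {"dp":[0,0.2,18.5],"turn":[0,0,0],"jaw":-0.05},
    {"dp":[0,0.2,18.5],"turn":[0,0,0],"jaw":-0.05},
    {"dp":[0,0.2,18.5],"turn":[0,0,0],"jaw":-0.05}
  ]
}}

```text
time: 11.02
position: [0.4908, 0.1634, 0.0356]
tcp_rot: [180.0, 0.1, 173.7]
wrist_force: [0.2, 1.0, 0.6]
grip_width: 0.0462
```

>>> {"method": "play_rows", "body": {
  "moves": [
    {"dp":[0,0,0],"turn":[0,0,0],"jaw":0.7},
    {"dp":[0,0,0],"turn":[0,0,0],"jaw":0.7},
    {"dp":[0,0,0],"turn":[0,0,0],"jaw":0.7},
    {"dp":[0,0,0],"turn":[0,0,0],"jaw":0.7},
    {"dp":[0,0,0],"turn":[0,0,0],"jaw":0.7}
  ]
}}

```text
time: 11.65
position: [0.4902, 0.1635, 0.0349]
tcp_rot: [180.0, 0.0, 173.7]
wrist_force: [-0.8, 0.9, 4.6]
grip_width: 0.0248
```

>>> {"method": "play_rows", "body": {
  "moves": [
    {"dp":[0,0,-1.5],"turn":[0,0,0],"jaw":0.7},
    {"dp":[0,0,-5],"turn":[0,0,0],"jaw":0.7},
    {"dp":[0,0,-9],"turn":[0,0,0],"jaw":0.7},
    {"dp":[0,0,-13],"turn":[0,0,0],"jaw":0.7},
    {"dp":[0,0,-17],"turn":[0,0,0],"jaw":0.7},
    {"dp":[0,0,-18.5],"turn":[0,0,0],"jaw":0.7},
    {"dp":[0,0,-18.5],"turn":[0,0,0],"jaw":0.7},
    {"dp":[0,0,-18.5],"turn":[0,0,0],"jaw":0.7}
  ]
}}

```text
time: 12.65
position: [0.489, 0.163, 0.2182]
tcp_rot: [-179.9, -0.1, 173.7]
wrist_force: [-0.3, -0.6, -0.6]
grip_width: 0.024
```

>>> {"method": "play_rows", "body": {
  "moves": [
    {"dp":[-0.5,-2,0],"turn":[0,0,-0.02],"jaw":0.7},
    {"dp":[-1.7,-6,0],"turn":[0,0,-0.05],"jaw":0.7},
    {"dp":[-3.2,-11,0],"turn":[0,0,-0.08],"jaw":0.7},
    {"dp":[-4.6,-16,0],"turn":[0,0,-0.12],"jaw":0.7},
    {"dp":[-6.1,-21,0],"turn":[0,0,-0.16],"jaw":0.7},
    {"dp":[-7.5,-26,0],"turn":[0,0,-0.2],"jaw":0.7},
    {"dp":[-9,-31,0],"turn":[0,0,-0.24],"jaw":0.7},
    {"dp":[-10.3,-35.5,0],"turn":[0,0,-0.27],"jaw":0.7},
    {"dp":[-11.2,-38.5,0],"turn":[0,0,-0.2845],"jaw":0.7},
    {"dp":[-11.4,-39.3,0],"turn":[0,0,-0.2845],"jaw":0.7},
    {"dp":[-11.4,-39.3,0],"turn":[0,0,-0.2845],"jaw":0.7},
    {"dp":[-11.4,-39.3,0],"turn":[0,0,-0.2845],"jaw":0.7}
  ]
}}

```text
time: 14.15
position: [0.5603, -0.2377, 0.2191]
tcp_rot: [179.9, -0.0, -169.9]
wrist_force: [0.1, -0.8, 1.4]
grip_width: 0.0242
```

Run:
```python
from h import *
s=status.sense();print(s['time'],s['position'],s['tcp_rot'],s['grip_width'])
r=grab('wrist');cv2.imwrite('pics/w5.png',r[1])
```

```text
14.15 [ 0.56027703 -0.23766834  0.21914586] [ 1.79923268e+02 -3.34898878e-02 -1.69868651e+02] 0.024210971356155
```

View pics/w5.png

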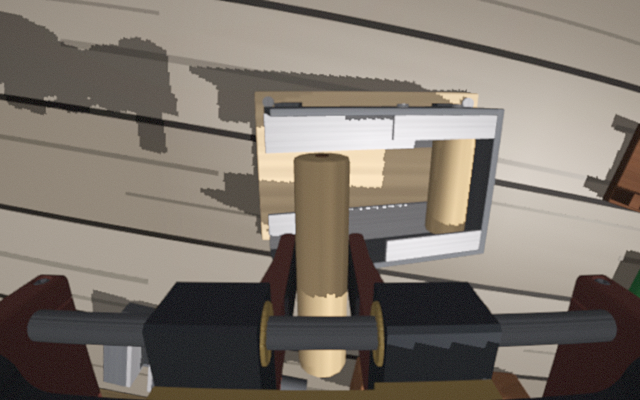

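Wrist view: the thin blank is held level over the upper bay, and the thick one rests at the stop, around (452,185).

>>> {"method": "play_rows", "body": {
  "moves": [
    {"dp":[0,0,3],"turn":[0,0,0],"jaw":0.7},
    {"dp":[0,-0.1,7],"turn":[0,0,0],"jaw":0.7},
    {"dp":[0,-0.2,11],"turn":[0,0,0],"jaw":0.7},
    {"dp":[0,-0.2,14],"turn":[0,0,0],"jaw":0.7},
    {"dp":[0,-0.2,15.2],"turn":[0,0,0],"jaw":0.7},
    {"dp":[0,-0.2,15.6],"turn":[0,0,0],"jaw":0.7},
    {"dp":[0,-0.2,15.6],"turn":[0,0,0],"jaw":0.7},
    {"dp":[0,-0.2,15.6],"turn":[0,0,0],"jaw":0.7}
  ]
}}

```text
time: 15.2
position: [0.5614, -0.2419, 0.0648]
tcp_rot: [-180.0, 0.1, -170.0]
wrist_force: [0.3, 0.0, -0.1]
grip_width: 0.0247
```

>>> {"method": "play_rows", "body": {
  "moves": [
    {"dp":[0.1,0.1,0.25],"turn":[0,0,0],"jaw":0.7},
    {"dp":[0.1,0.1,0.25],"turn":[0,0,0],"jaw":0.7},
    {"dp":[0.1,0.1,0.25],"turn":[0,0,0],"jaw":0.7}
  ]
}}

```text
time: 15.58
position: [0.5601, -0.2411, 0.0619]
tcp_rot: [-180.0, 0.1, -170.0]
wrist_force: [-1.4, -0.3, 6.5]
grip_width: 0.0244
```

>>> {"method": "play_rows", "body": {
  "moves": [
    {"dp":[0,0,0],"turn":[0,0,0],"jaw":0.3},
    {"dp":[0,0,0],"turn":[0,0,0],"jaw":0.15},
    {"dp":[0,0,0],"turn":[0,0,0],"jaw":0.05},
    {"dp":[0,0,0],"turn":[0,0,0],"jaw":0.05},
    {"dp":[0,0,-0.5],"turn":[0,0,0],"jaw":0.05},
    {"dp":[0,0,-2],"turn":[0,0,0],"jaw":0.05},
    {"dp":[0,0,-4],"turn":[0,0,0],"jaw":0.05},
    {"dp":[0,0,-7],"turn":[0,0,0],"jaw":0.05},
    {"dp":[0,0,-11],"turn":[0,0,0],"jaw":0.05},
    {"dp":[0,0,-15],"turn":[0,0,0],"jaw":0.05},
    {"dp":[0,0,-15],"turn":[0,0,0],"jaw":0.05},
    {"dp":[0,0,-15],"turn":[0,0,0],"jaw":0.05}
  ]
}}

```text
time: 17.08
position: [0.5592, -0.2407, 0.2116]
tcp_rot: [180.0, 0.0, -170.0]
wrist_force: [-0.4, 0.4, -0.5]
grip_width: 0.0415
```

```bash
cat > chk.py <<'E'
from h import *
import sys
t=sys.argv[1]
s=status.sense();print(s['time'],s['position'],s['tcp_rot'],s['grip_width'],s['wrist_force'])
for n in('wrist','top'):
    p,im,d=grab(n);cv2.imwrite(f'pics/{n}{t}.png',im if n=='wrist' else cv2.resize(im[100:260,180:520],None,fx=2.2,fy=2.2))
    v,u=np.mgrid[0:400,0:640];v=v.ravel();u=u.ravel();k=d[v,u]>.05;W=world(p,d,u[k],v[k])
    th=np.radians(9.85);dx=W[:,0]-.5518;dy=W[:,1]+.191
    x=np.cos(th)*dx+np.sin(th)*dy;y=-np.sin(th)*dx+np.cos(th)*dy;z=W[:,2]
    for x0 in(-.02,0,.02):
        print(n,x0,[(int(1000*a),int(np.median(z[(abs(x-x0)<.007)&(abs(y-a)<.0025)]*1000)) if ((abs(x-x0)<.007)&(abs(y-a)<.0025)&(z<.15)).any() else None) for a in np.arange(.02,.1,.005)])
E
python3 chk.py 6
```

```text
17.075 [ 0.55923091 -0.24072834  0.211604  ] [ 1.79997778e+02  3.10250006e-02 -1.69986271e+02] 0.04154339067468586 [-0.44684381  0.38270582 -0.49860836]
wrist -0.02 [(20, 309), (25, 308), (30, 12), (35, 31), (40, 62), (45, 65), (50, 66), (55, 64), (60, 58), (65, 64), (70, 70), (75, 73), (80, 73), (85, 73), (90, 72), (95, 68)]
wrist 0 [(20, 298), (25, 296), (30, 12), (35, 12), (40, 61), (45, 65), (50, 66), (55, 64), (60, 58), (65, 65), (70, 70), (75, 73), (80, 73), (85, 73), (90, 72), (95, 69)]
wrist 0.02 [(20, 12), (25, 12), (30, 11), (35, 12), (40, 61), (45, 65), (50, 66), (55, 65), (60, 59), (65, 65), (70, 70), (75, 73), (80, 74), (85, 73), (90, 72), (95, 69)]
top -0.02 [(20, 559), (25, 334), (30, None), (35, 332), (40, 66), (45, 68), (50, 66), (55, 63), (60, 60), (65, 66), (70, 69), (75, 74), (80, 74), (85, 74), (90, 73), (95, 68)]
top 0 [(20, 334), (25, None), (30, None), (35, 331), (40, 66), (45, 69), (50, 68), (55, 65), (60, 61), (65, 66), (70, 71), (75, 74), (80, 75), (85, 73), (90, 72), (95, 70)]
top 0.02 [(20, 333), (25, 334), (30, None), (35, 333), (40, 66), (45, 68), (50, 66), (55, 65), (60, 63), (65, 65), (70, 73), (75, 73), (80, 75), (85, 74), (90, 71), (95, 67)]
```

View pics/wrist6.png

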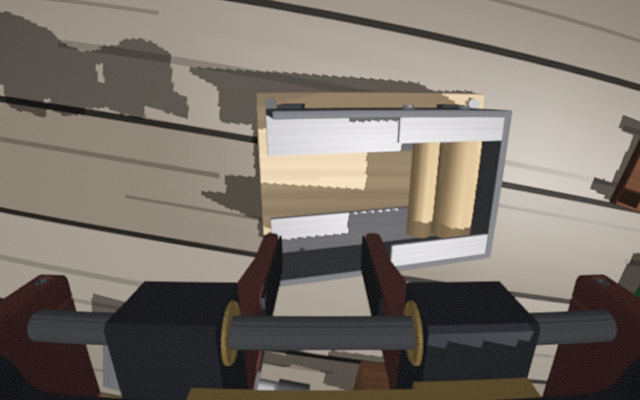

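View pics/top6.png

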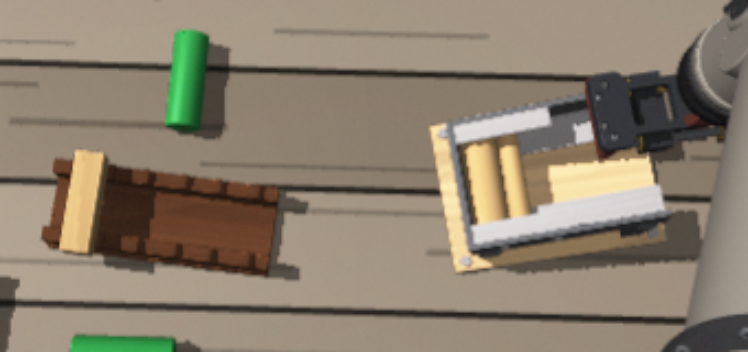

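The thick blank's crest is at y≈81 mm and the thin one's at y≈49 mm, both parallel to the stop and at the right heights. The square blank is unmoved and the gripper is clear. I'll let things settle briefly, then hand in.

>>> {"method": "play_rows", "body": {
  "moves": [
    {"dp":[0,0,-2],"turn":[0,0,0],"jaw":0.05},
    {"dp":[0,0,-4],"turn":[0,0,0],"jaw":0.05},
    {"dp":[0,0,-4],"turn":[0,0,0],"jaw":0.05},
    {"dp":[0,0,-4],"turn":[0,0,0],"jaw":0.05},
    {"dp":[0,0,-4],"turn":[0,0,0],"jaw":0.05},
    {"dp":[0,0,-4],"turn":[0,0,0],"jaw":0.05}
  ]
}}

```text
time: 17.92
position: [0.5591, -0.2407, 0.2504]
tcp_rot: [180.0, -0.1, -170.0]
wrist_force: [0.3, -0.2, 0.1]
grip_width: 0.0417
```

```bash
python3 chk.py 7 | grep -v top; python3 -c "
from bench import close_job
print(close_job())"
```

```text
17.925 [ 0.55909991 -0.24074658  0.25036219] [ 1.79970063e+02 -6.97179941e-02 -1.69987705e+02] 0.04168708791137583 [ 0.29822614 -0.24868469  0.08047283]
wrist -0.02 [(20, 348), (25, 347), (30, 12), (35, 12), (40, 61), (45, 65), (50, 66), (55, 64), (60, 59), (65, 65), (70, 70), (75, 72), (80, 73), (85, 73), (90, 71), (95, 68)]
wrist 0 [(20, 337), (25, 334), (30, 12), (35, 12), (40, 60), (45, 65), (50, 66), (55, 65), (60, 59), (65, 65), (70, 70), (75, 73), (80, 74), (85, 73), (90, 71), (95, 68)]
wrist 0.02 [(20, 11), (25, 12), (30, 12), (35, 12), (40, 60), (45, 65), (50, 66), (55, 64), (60, 59), (65, 65), (70, 70), (75, 73), (80, 73), (85, 73), (90, 72), (95, 68)]
the job is handed in; nothing more can be done
None
```

Both round blanks are in the magazine in the right order: the thick one lies against the stop and the thin one right behind it. I laid each across the rails at the open upper end and released it, and it rolled down by itself. I handed the job in at about 18 s of the 72 s allowed; no verdict was reported.

- **Blanks:** the last depth check put the thick centre at about y = 81 mm and the thin at about y = 49 mm in the magazine's frame. Both lay parallel to the stop and showed no movement between the last two looks, about 0.85 s apart.
- **Sideways position:** I did not measure it (x) for either blank after release. I only know that each was laid near x = 0 between the side walls.
- **Square blank:** a mid-job measurement had it within 1 mm of where it started. A later picture shows it still in place on the rack.
- **Robot:** the gripper was about 12 cm or more above the magazine and touching nothing.
- **Disagreement:** the top and wrist cameras placed the magazine about 3 mm and 0.5° apart. I used values between the two, and the difference is well within the tolerances. No check failed.

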